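# Load the spares drawer and close it on its catch

## Robot

A 6-joint arm with a two-finger parallel gripper is mounted at the origin on a cart in front of the work surface, level with it; the furniture and walls round the work are solid. World frame = base frame: x ahead of the robot, y to its left, z up, the work surface at z = 0. Lengths are in m, angles in rad, forces in N, time in s.
With the tool pointing down it reaches from about 0.15 to 0.775 m from the base axis. Payload 6.1 kg.
Tool frame: the origin (TCP) lies midway between the tips of the shut fingers; the grasp point (between the pads) lies 19 mm behind it; z points along the fingers, y is the direction in which the jaws open and shut (so a half turn about z gives the same grasp; the last joint's range is limited). The gripper opens to 85 mm and grips with 20 to 120 N. Pads are 22 mm wide; open, the fingers measure 114 mm over their backs; the gripper's body (76 mm by 85 mm) begins 54 mm behind the grasp point. The pads swing forward as they close: fully open they stand 13 mm farther back than shut.
Start: joints at [1.159, 0.126, -0.04, 1.405, 0, 1.571], TCP at [0.21, 0.481, 0.231] pointing down, gripper open.
Joint ranges: [-2.72, 2.72], [-0.95, 1.95], [-1.27, 1.35], [-1.78, 2.02], [-1.46, 1.47], [-3.14, 3.14]. Speed limits (rad/s): [2.39, 2.39, 3.01, 3.14, 3.14, 3.14].

## Interface

Orientations are given as [roll, pitch, yaw] about the fixed x, y, z axes, in that order (R = Rz(yaw) Ry(pitch) Rx(roll)).
In Python, from station import robot, jaws, inverse_kinematics, observe, read_camera, camera_model, workorder gives the robot as it stands. The module is installed in compiled form; this text tells all that it offers. Calls block until the motion is done:
- robot.move_pose(position, orientation): joint-space move of the TCP to a pose.
- robot.move_straight(position, frame=None, v=0.15, stop_force=None): straight line of the TCP; frame=None keeps the orientation; v is the mean speed in m/s. With stop_force (N) it stops when the force on the tool has changed by that much, and returns True; else False.
- robot.goto_joints(angles): joint-space move.
- jaws.gripper_to(opening, effort=None): finger opening in m; effort is the grip in N (None keeps the last); returns when the fingers have stopped.
- robot.dwell(seconds).
- inverse_kinematics(position, orientation): joint angles nearest the present ones, or None.
- observe(): the state.
- read_camera(name): name is "side" or "top"; returns the picture (480x640x3 uint8, blue, green, red); there is no depth.
- camera_model(name): a dict with "K" (3x3 intrinsics, pixels), "world_from_camera" (4x4, takes a point from camera to world coordinates). Camera axes: x right, y down, z forward; pixel columns grow to the right and rows downward; lengths in m; the calibration is good to about 2 mm. A picture is of the moment at which its call begins. camera_model takes no time and is no camera call.
A pose or a line that the arm cannot do raises robot.PlanningError and nothing moves.
- workorder.job_done(): hands the job in, once; it reports no verdict.
The state is a dict: "time": time; "joint_pos": joint angles; "qvel": joint speeds; "effort": joint torques, N m; "eef_pos": TCP position; "eef_rot": TCP orientation; "contact_force": force on the tool from outside, world axes, zero at the start; "moment": the same for the moment, N m; "gripper_width": finger opening in m.
Only numpy, scipy, OpenCV 4.12 (cv2) and the standard library are available. Lean on these libraries where they do the work, as an engineer would, in place of code of your own. Each camera call takes 0.05 s, during which the arm holds its last target. There are 200 camera calls.

## Task

Lay the ball bearing, the toothed pulley and the bolt in the open drawer of the small kit cabinet, one to a compartment, bearing and pulley flat. Then push the drawer home until its catch snaps and holds it against its stop; do not slam or ram it, and leave the other things on the bench and on the cabinet where they are.

Things in the scene. Friction and masses are not known exactly. Their poses are not given: they have to be found in the camera images.
- cabinet: fixed low grey steel kit cabinet, 190 deep (x) x 250 wide (y) x 90 mm high, with one blue-fronted drawer; origin under its centre on the bench, x axis points into the cabinet (the drawer opens toward -x), z up. A 7 mm rim runs round the back and sides of its top; a hex key lies on the cork mat there, on the right
- kit_drawer (a joint): how far the drawer stands out (m): 0 = its front face 16 mm inside the frame, 0.016 flush, at most 0.178; starts about 0.167 out. 1 to 2 N of friction. Where it comes home depends on how its hidden catch was set: at an unknown value from 0.002 to 0.032, different each time
- stop_pad (a joint): compression (m) of the rubber stop, 8 N per mm, hidden under the drawer with two sprung rollers. The rollers resist from 14 mm before home, with 6 to 11 N; 5 mm before home they give way and pull the drawer in. Short of that they push it back out. 0 = free, 0.001 = home and held, over 0.0033 = rammed (about 20 N past the catch).
- kit_drawer_handle (a point): middle of the drawer's steel bar handle, a horizontal round bar 100 mm long along the cabinet's y, 35 mm in front of the drawer's front and 62 mm above the bench, moving with the drawer; axes as the cabinet's
- kit_drawer_in (a point): centre of the drawer's inner floor, 27 mm above the bench, 120 mm behind the handle bar, moving with the drawer; axes as the cabinet's. Partitions along x make three compartments, each 70 mm wide, 151 mm long, centred 73, 0 and -73 mm from here along y; walls 37 mm above the floor, front 53 mm; partitions 3 mm thick
- bearing: steel ball bearing lying flat, 52 mm across, 15 mm high; origin under its centre, z up
- toothed_pulley: light grey toothed pulley lying flat, toothed rim 54 mm across and 18 mm high below, hub 24 mm across up to 29 mm; origin under its centre, z up
- bolt: hexagon bolt lying down, 52 mm long along its y (head at +y, 16 mm wide and 7 mm long; shank 10 mm across, its axis about 7 mm up); origin under its middle
- drill_jig: bystander: light drill jig 45 x 75 x 38 mm beside the cabinet; origin under its centre
- beech_block: bystander: wooden block 45 x 90 x 35 mm by the vice; origin under its centre
- hex_key: bystander: black hex key 31 x 93 x 7 mm on top of the cabinet; origin under its centre

How it is judged:
On the way:
1. the bearing, the pulley and the bolt lie in the drawer, one to a compartment, with the drawer still open ((y of bearing in the frame of kit_drawer_in between 0.038 and 0.108 m or y of toothed_pulley in the frame of kit_drawer_in between 0.038 and 0.108 m or y of bolt in the frame of kit_drawer_in between 0.038 and 0.108 m) and (y of bearing in the frame of kit_drawer_in between -0.035 and 0.035 m or y of toothed_pulley in the frame of kit_drawer_in between -0.035 and 0.035 m or y of bolt in the frame of kit_drawer_in between -0.035 and 0.035 m) and (y of bearing in the frame of kit_drawer_in between -0.108 and -0.038 m or y of toothed_pulley in the frame of kit_drawer_in between -0.108 and -0.038 m or y of bolt in the frame of kit_drawer_in between -0.108 and -0.038 m) and x of bearing in the frame of kit_drawer_in between -0.075 and 0.075 m and z of bearing in the frame of kit_drawer_in between -0.006 and 0.035 m and x of toothed_pulley in the frame of kit_drawer_in between -0.075 and 0.075 m and z of toothed_pulley in the frame of kit_drawer_in between -0.006 and 0.035 m and x of bolt in the frame of kit_drawer_in between -0.075 and 0.075 m and z of bolt in the frame of kit_drawer_in between -0.006 and 0.035 m and value of joint kit_drawer above 0.06 m), for 0.2 s.
At the end, for the whole second after the job is handed in: Drawer home, at rest and held by its catch (rubber stop compressed over 0.3 mm with nobody pushing, drawer under 40 mm out). Bearing, pulley and bolt at rest in it, each in its own compartment, bearing and pulley flat within 0.15 rad, either face up (value of joint stop_pad above 0.0003 m and value of joint kit_drawer below 0.04 m and velocity of joint kit_drawer between -0.005 and 0.005 m/s and (y of bearing in the frame of kit_drawer_in between 0.038 and 0.108 m or y of toothed_pulley in the frame of kit_drawer_in between 0.038 and 0.108 m or y of bolt in the frame of kit_drawer_in between 0.038 and 0.108 m) and (y of bearing in the frame of kit_drawer_in between -0.035 and 0.035 m or y of toothed_pulley in the frame of kit_drawer_in between -0.035 and 0.035 m or y of bolt in the frame of kit_drawer_in between -0.035 and 0.035 m) and (y of bearing in the frame of kit_drawer_in between -0.108 and -0.038 m or y of toothed_pulley in the frame of kit_drawer_in between -0.108 and -0.038 m or y of bolt in the frame of kit_drawer_in between -0.108 and -0.038 m) and x of bearing in the frame of kit_drawer_in between -0.075 and 0.075 m and z of bearing in the frame of kit_drawer_in between -0.006 and 0.035 m and x of toothed_pulley in the frame of kit_drawer_in between -0.075 and 0.075 m and z of toothed_pulley in the frame of kit_drawer_in between -0.006 and 0.035 m and x of bolt in the frame of kit_drawer_in between -0.075 and 0.075 m and z of bolt in the frame of kit_drawer_in between -0.006 and 0.035 m and (angle between bearing's own z axis and vertical below 0.15 rad or angle between bearing's own z axis and vertical above 2.99 rad) and (angle between toothed_pulley's own z axis and vertical below 0.15 rad or angle between toothed_pulley's own z axis and vertical above 2.99 rad) and linear speed of each of bearing, toothed_pulley, bolt below 0.02 m/s); the robot touches nothing.
It fails at once if the drawer is slammed or rammed into its stop (rubber compressed over 3.3 mm) (value of joint stop_pad above 0.0033 m).
It fails at once if the drill jig is moved more than 25 mm (distance of drill_jig from where it was at the start of the episode above 0.025 m).
It fails at once if the beech block is moved more than 25 mm (distance of beech_block from where it was at the start of the episode above 0.025 m).
It fails at once if the hex key is moved more than 25 mm (distance of hex_key from where it was at the start of the episode above 0.025 m).
It also fails if it takes over 72 s, if anything falls off the work surface, if the arm or the gripper's body presses on something with over 40 N, if the wrist force passes 120 N, or if a joint passes its speed limit or range.

## Working session

There is one attempt and no reset: what is moved stays moved. The work goes in short steps, each a Python script; the robot and the scene stay as the last script left them, time stands still between calls to the robot, and variables do not carry over. Pictures are saved under pics/ and viewed, about 8 in all and at most 12, crops included, and the job is handed in when it is done.

```bash
mkdir -p pics; ls; python3 - <<'E'
from station import *
import cv2,numpy as np
for n in("top","side"):
    cv2.imwrite(f"pics/{n}0.png",read_camera(n)); m=camera_model(n); print(n,np.round(m["K"],1).tolist(),np.round(m["world_from_camera"],3).tolist())
print(observe())
E
```

```text
pics
top [[440.7, 0.0, 315.1], [0.0, 440.7, 235.2], [0.0, 0.0, 1.0]] [[-0.003, -0.995, 0.096, 0.515], [-1.0, 0.004, 0.008, 0.084], [-0.009, -0.096, -0.995, 0.945], [0.0, 0.0, 0.0, 1.0]]
side [[552.7, 0.0, 328.2], [0.0, 552.7, 239.9], [0.0, 0.0, 1.0]] [[0.979, -0.128, 0.158, 0.426], [-0.203, -0.578, 0.79, -0.738], [-0.01, -0.806, -0.592, 0.695], [0.0, 0.0, 0.0, 1.0]]
{'time': 0.1, 'joint_pos': array([ 1.15900911e+00,  1.26324585e-01, -4.05183625e-02,  1.40541165e+00,
        3.57509966e-05,  1.57079397e+00]), 'qvel': array([ 0.00043589, -0.00024022,  0.00176005,  0.00036362, -0.00026349,
       -0.00104932]), 'effort': array([ 1.89360726e-03, -4.36904919e+01,  3.53605592e+01,  1.38175997e-02,
        4.29707734e-05,  1.84999578e-05]), 'eef_pos': array([0.20996882, 0.48077081, 0.23059858]), 'eef_rot': array([-3.14013439e+00, -3.57543999e-05,  2.72980775e+00]), 'contact_force': array([-0.15606077, -0.22445518, -0.79605345]), 'moment': array([-0.03600349,  0.00122559, -0.00827581]), 'gripper_width': 0.08553161489228386}
```

View pics/top0.png

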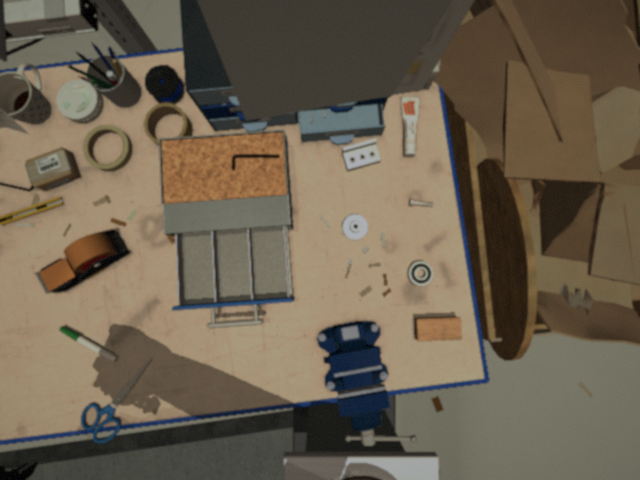

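View pics/side0.png

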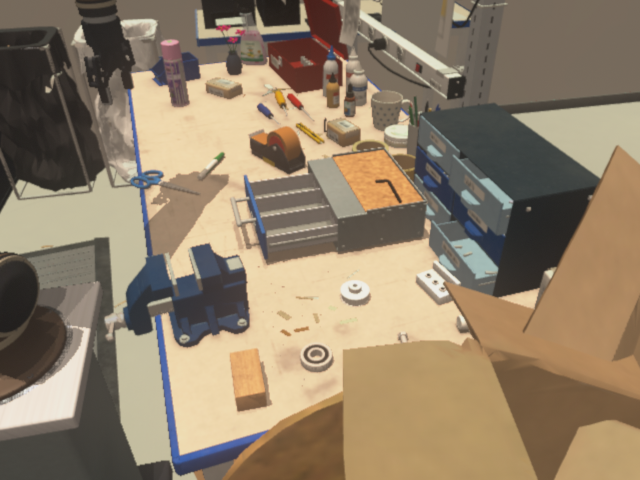

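The top view shows the bearing at about (420,272), pulley (355,226), bolt (420,203) and the handle (236,314). The cabinet top spans about (160..290, 135..230). Next I'll enlarge the crops to measure them.

```bash
cat > h.py <<'E'
import numpy as np,cv2
from station import *
def ray(n,u,v,z):
    m=camera_model(n);T=np.array(m["world_from_camera"]);d=T[:3,:3]@np.linalg.solve(np.array(m["K"]),[u,v,1.]);o=T[:3,3]
    return (o+d*(z-o[2])/d[2])
def proj(n,p):
    m=camera_model(n);T=np.linalg.inv(np.array(m["world_from_camera"]));q=np.array(m["K"])@(T[:3,:3]@np.array(p)+T[:3,3]);return q[:2]/q[2]
E
python3 - <<'E'
from h import *
a=cv2.imread("pics/top0.png")
c=a[125:345,150:300]; d=a[185:345,325:465]
c=cv2.resize(c,None,fx=2.7,fy=2.7,interpolation=cv2.INTER_CUBIC); d=cv2.resize(d,None,fx=2.7,fy=2.7,interpolation=cv2.INTER_CUBIC)
o=np.zeros((594,790,3),np.uint8);o[:c.shape[0],:c.shape[1]]=c;o[:d.shape[0],407:407+d.shape[1]]=d
cv2.imwrite("pics/crop.png",o)
hsv=cv2.cvtColor(a,cv2.COLOR_BGR2HSV)
print("bench hsv",hsv[240,320],"pulley",hsv[230,350],"bearing",hsv[265,415],"bolt",hsv[204,420],"front",hsv[301,236],hsv[305,200])
for nm,(x,y,w,h),z in (("pulley",(335,208,40,38),.018),("bearing",(402,256,36,34),.015),("bolt",(402,192,36,22),.007)):
    s=hsv[y:y+h,x:x+w]
    m=((s[...,1]<70)|(s[...,2]<80)).astype(np.uint8)
    for k in cv2.findContours(m,0,2)[0]:
        if cv2.contourArea(k)<25: continue
        r=cv2.minAreaRect(k+np.array([x,y],np.int32)); e=cv2.boxPoints(r)
        print(nm,"px",np.round(r[0],1),np.round(r[1],1),r[2],"world",ray("top",*r[0],z).round(4),"box",[ray("top",*q,z)[:2].round(3).tolist() for q in e])
print(ray("top",438,328,.035),ray("top",361,154,.038),ray("top",236,314,.062))
E
```

```text
bench hsv [ 18  72 170] pulley [ 60   5 159] bearing [ 30  25 104] bolt [ 17  55 144] front [106 107  62] [106 164  95]
pulley px [354. 227.] [28. 28.] 90.0 world [0.6216 0.0093 0.018 ] box [[0.652, 0.039], [0.651, -0.021], [0.592, -0.02], [0.592, 0.039]]
bearing px [420.5 273. ] [26. 27.] 90.0 world [ 0.5242 -0.1294  0.015 ] box [[0.552, -0.102], [0.551, -0.158], [0.497, -0.157], [0.497, -0.1]]
bolt px [421.2 202.9] [24.9  7.2] 7.765166759490967 world [ 0.6745 -0.1365  0.007 ] box [[0.67, -0.109], [0.686, -0.111], [0.678, -0.164], [0.663, -0.162]]
[ 0.4126901  -0.15740021  0.035     ] [ 0.77382695 -0.00559275  0.038     ] [0.44384041 0.24860272 0.062     ]
```

View pics/crop.png

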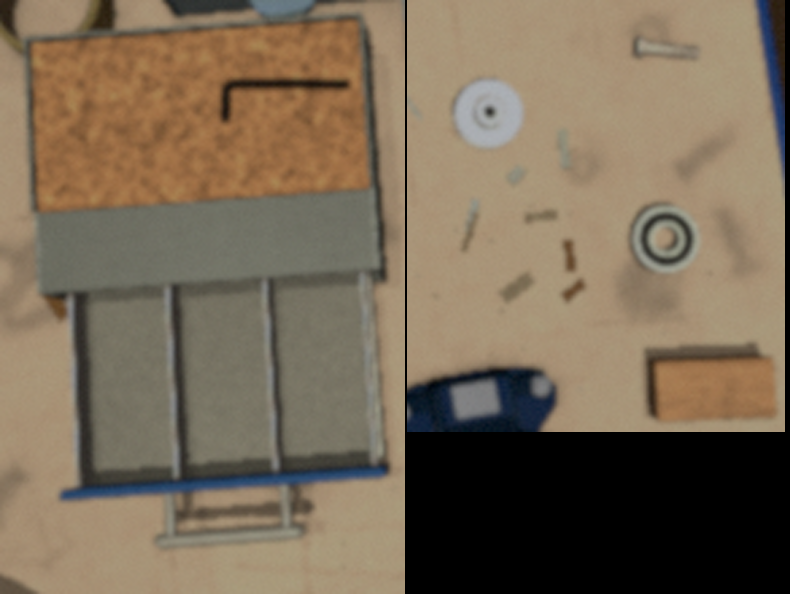

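The crop shows all three parts and the drawer clearly. The handle bar ends are at about (208.1,325.7) and (261.9,322.0). The blue front's top edge runs (173,308) to (293,298), and the bolt head is at (410.6,202.4), left (+y). Next I'll compute the drawer frame and check it against the given sizes.

```bash
cat >> h.py <<'E'
L=lambda x,y:(150+x/2.7,125+y/2.7)
R_=lambda x,y:(325+(x-407)/2.7,185+y/2.7)
E
python3 - <<'E'
from h import *
g=lambda p,z:ray("top",*p,z)[:2]
def rep(n,a,b,z):
    a,b=g(a,z),g(b,z);d=a-b;print(n,"mid",((a+b)/2).round(4),"len",np.hypot(*d).round(4),"yaw(deg) of y-axis line",np.degrees(np.arctan2(-d[0],d[1])).round(2))
rep("bar",L(157,542),L(302,532),.066)
rep("front",L(62,494),L(387,468),.080)
rep("cabfront",L(40,293),L(384,275),.09)
rep("cabback",L(28,40),L(362,16),.097)
rep("part1",L(170,287),L(178,478),.064)
rep("part2",L(267,279),L(277,470),.064)
rep("sideR",L(364,272),L(376,462),.064)
rep("sideL",L(74,294),L(83,486),.064)
rep("bolt",R_(634,47),R_(699,53),.008)
print("pulley",g((355,226.9),.018),"hubtop",g(R_(489,111),.029),"bearing",g((420.6,273.1),.015))
# cross-check side view
for n,p in (("pulley",(.621,.008,.018)),("bearing",(.524,-.129,.015)),("bolt",(.675,-.136,.007)),("bar",(*((g(L(157,542),.062)+g(L(302,532),.062))/2),.062))): print(n,proj("side",p).round(1))
E
```

```text
bar mid [0.4249 0.2496] len 0.1061 yaw(deg) of y-axis line 3.77
front mid [0.4662 0.2511] len 0.2352 yaw(deg) of y-axis line 4.39
cabfront mid [0.608  0.2604] len 0.2497 yaw(deg) of y-axis line 2.79
cabback mid [0.7962 0.2744] len 0.2458 yaw(deg) of y-axis line 3.89
part1 mid [0.5381 0.2928] len 0.1414 yaw(deg) of y-axis line -86.51
part2 mid [0.5438 0.2202] len 0.1416 yaw(deg) of y-axis line -86.36
sideR mid [0.5491 0.1476] len 0.1409 yaw(deg) of y-axis line -86.2
sideL mid [0.5328 0.3636] len 0.1422 yaw(deg) of y-axis line -85.78
bolt mid [ 0.6729 -0.1361] len 0.0517 yaw(deg) of y-axis line -5.61
pulley [0.6218039  0.00714911] hubtop [0.62219957 0.00726484] bearing [ 0.52399669 -0.12959694]
pulley [352.9 288.1]
bearing [315.  352.4]
bolt [404.8 344.3]
bar [234.2 210.6]
```

The sizes check out: bar 106 mm, cabinet 250 mm, partition spacing 73 mm, bolt 52 mm. Cabinet yaw is about 0.066 rad and kit_drawer_in about (0.545, 0.257). I'll start with the bearing.

```bash
cat >> h.py <<'E'
Y=.066; ex=np.array([np.cos(Y),np.sin(Y)]); ey=np.array([-np.sin(Y),np.cos(Y)])
DIN=np.array([.545,.2572])
def down(xy,z,theta):
    "joint-best tool-down rpy, jaws along angle theta"
    q0=observe()["joint_pos"];best=None
    for k in (-1,0,1):
        psi=theta+np.pi/2+k*np.pi
        q=inverse_kinematics([*xy,z],[np.pi,0,psi])
        if q is not None:
            c=np.abs(np.array(q)-q0).max()
            if best is None or c<best[0]: best=(c,psi)
    return [np.pi,0,best[1]]
def over(xy,theta,z=.2):
    robot.move_pose([*xy,z],down(xy,z,theta))
def pick(xy,theta,zg,opening,effort):
    jaws.gripper_to(opening); over(xy,theta,.13)
    print("touched",robot.move_straight([*xy,zg],v=.12,stop_force=12),observe()["eef_pos"].round(4))
    w=jaws.gripper_to(0.,effort); print("width",observe()["gripper_width"])
    robot.move_straight([*xy,.2],v=.2)
    s=observe();print("lifted width",s["gripper_width"],s["contact_force"].round(1),"t",s["time"])
def place(cx,cy,theta,zg,opening):
    xy=DIN+cx*ex+cy*ey; over(xy,theta)
    print("touched",robot.move_straight([*xy,zg+.029],v=.12,stop_force=8),observe()["eef_pos"].round(4))
    jaws.gripper_to(opening); robot.move_straight([*xy,.2],v=.2); print("t",observe()["time"])
E
python3 - <<'E'
from h import *
pick((.524,-.1295),Y,.0,.08,40)
cv2.imwrite("pics/b1.png",read_camera("side")[200:440,150:470])
place(-.008,-.073,Y,.0,.075)
E
```

```text
touched False [ 0.5246 -0.1296  0.0008]
width 0.048823723687746144
lifted width 0.049091015217038715 [-0.2 -0.2 -1.2] t 5.575
touched False [0.5424 0.184  0.0298]
t 9.7833
```

```bash
python3 - <<'E'
from h import *
a=cv2.imread("pics/b1.png"); b=read_camera("top"); cv2.imwrite("pics/top1.png",b)
b=cv2.resize(b[185:345,170:440],(540,320))
o=np.zeros((560,640,3),np.uint8);o[:240,:320]=a;o[240:,:540]=b;cv2.imwrite("pics/c1.png",o)
E
```

```text
(no output)
```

View pics/c1.png

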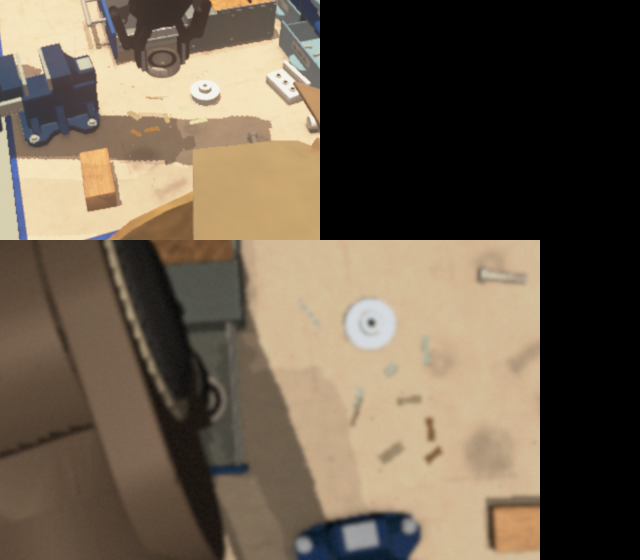

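The bearing was held level, and it now lies in the right-hand compartment at crop (208,398). The pulley and bolt haven't moved. Next the pulley and the bolt.

```bash
python3 - <<'E'
from h import *
pick((.622,.0072),Y,.001,.08,40)
if observe()["gripper_width"]<.04: raise SystemExit("no pulley")
place(-.008,0,Y,.001,.075)
pick((.6735,-.1362),-.11,.004,.04,40)
cv2.imwrite("pics/b2.png",read_camera("side")[200:440,150:470])
E
```

```text
touched False [0.6227 0.0073 0.0019]
width 0.04846981856961846
lifted width 0.048388382951785276 [-0.2  0.  -1.2] t 13.65
touched False [0.5376 0.2569 0.0308]
t 17.6167
touched False [ 0.6742 -0.1363  0.005 ]
width 0.00801874839670588
lifted width 0.008053681362982824 [-0.1  0.2 -0.7] t 22.325
```

```bash
python3 - <<'E'
from h import *
place(-.008,.073,Y+np.pi/2,.004,.028)
over((.40,.02),Y+np.pi/2,.25)
b=read_camera("top"); cv2.imwrite("pics/top2.png",b)
a=cv2.imread("pics/b2.png");s=read_camera("side")
o=np.zeros((560,800,3),np.uint8);o[:240,:320]=a;o[240:,:325]=cv2.resize(b[185:345,150:313],(325,320));o[:480,330:800]=cv2.resize(s[140:300,200:357],(470,480));cv2.imwrite("pics/c2.png",o);print(observe()["time"])
E
```

```text
touched False [0.5327 0.3298 0.0339]
t 27.0083
28.3917
```

View pics/c2.png

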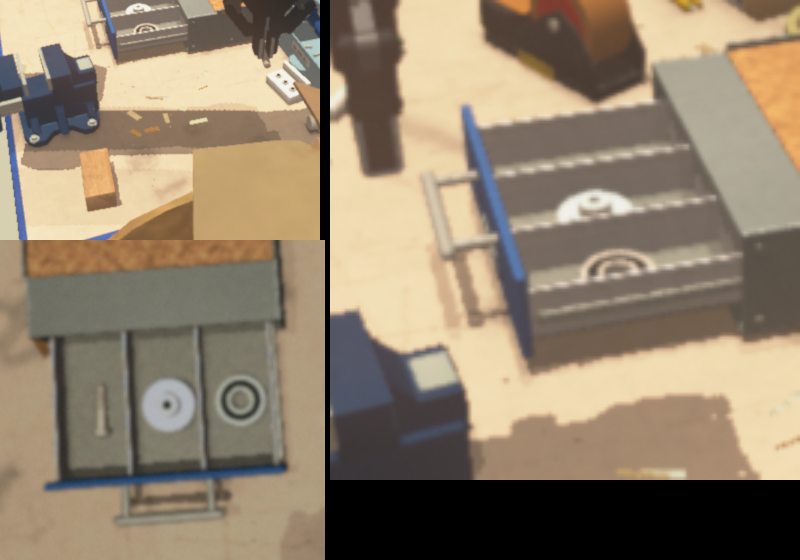

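All three parts lie in their compartments: bolt left, pulley centre, bearing right, both flat. Next I'll push the drawer on the bar, fast at first and then in small force-watched steps.

```bash
python3 - <<'E'
from h import *
B=np.array([.425,.2496])
jaws.gripper_to(0.)
p=B-.06*ex; over(p,Y+np.pi/2,.15); robot.move_straight([*p,.047],v=.15)
robot.dwell(.2)
f0=observe()["contact_force"]; np.save("f0.npy",f0)
P=lambda s:[*(B+s*ex),.047]
for tgt,v in ((-.014,.1),(.105,.06)):
    hit=robot.move_straight(P(tgt),v=v,stop_force=6)
    s=observe();print(tgt,hit,s["eef_pos"].round(4),(s["contact_force"]-f0).round(2),s["time"])
cv2.imwrite("pics/top3.png",read_camera("top"))
E
```

```text
-0.014 False [0.4109 0.2485 0.0467] [ 0.57 -0.67 -0.25] 31.4
0.105 False [0.5298 0.2563 0.047 ] [-0.88 -0.34 -0.28] 33.5333
```

```bash
python3 - <<'E'
from h import *
B=np.array([.425,.2496]); f0=np.load("f0.npy")
peak=0;s_=.105;log=[]
while s_<.172:
    s_+=.0015
    hit=robot.move_straight([*(B+s_*ex),.047],v=.02,stop_force=9)
    f=-(observe()["contact_force"]-f0)[:2]@ex; log.append((round(s_,4),round(f,1))); peak=max(peak,f)
    if peak>4 and f<2: print("snap"); break
    if f>15: print("high"); break
print(log,observe()["time"],observe()["eef_pos"])
E
```

```text
snap
[(0.1065, np.float64(0.8)), (0.108, np.float64(1.4)), (0.1095, np.float64(-0.2)), (0.111, np.float64(-0.6)), (0.1125, np.float64(0.1)), (0.114, np.float64(0.2)), (0.1155, np.float64(0.7)), (0.117, np.float64(-0.1)), (0.1185, np.float64(0.4)), (0.12, np.float64(0.3)), (0.1215, np.float64(-0.3)), (0.123, np.float64(-0.1)), (0.1245, np.float64(-0.3)), (0.126, np.float64(0.4)), (0.1275, np.float64(0.4)), (0.129, np.float64(-0.4)), (0.1305, np.float64(-0.6)), (0.132, np.float64(-0.2)), (0.1335, np.float64(4.0)), (0.135, np.float64(6.7)), (0.1365, np.float64(7.8)), (0.138, np.float64(8.4)), (0.1395, np.float64(7.4)), (0.141, np.float64(2.8)), (0.1425, np.float64(-0.8))] 39.8333 [0.56823125 0.25898839 0.04716328]
```

The force profile matches the catch: it rises to 8.4 N over about 9 mm, then drops. I'll back off, lift clear and look.

```bash
python3 - <<'E'
from h import *
e=observe()["eef_pos"]; r=e-np.r_[.06*ex,0]
robot.move_straight(r,v=.12); robot.move_straight([*r[:2],.2],v=.2); over((.36,-.02),Y+np.pi/2,.28); robot.dwell(.3)
b=read_camera("top");s=read_camera("side");cv2.imwrite("pics/top4.png",b)
o=np.zeros((560,800,3),np.uint8);o[:,:400]=cv2.resize(b[125:307,165:295],(400,560));o[:400,405:]=cv2.resize(s[130:290,230:388],(395,400));cv2.imwrite("pics/c4.png",o);print(observe()["time"])
E
```

```text
43.0167
```

View pics/c4.png

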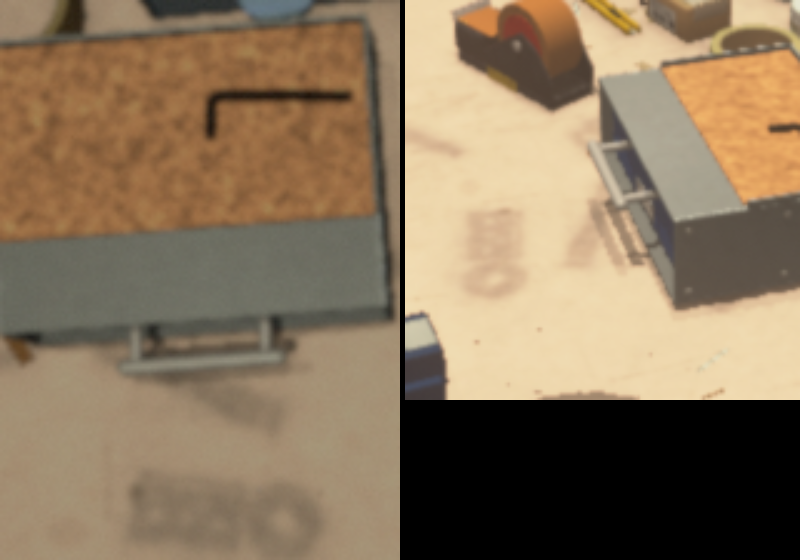

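```bash
python3 - <<'E'
from h import *
f=lambda x,y:ray("top",165+x/3.0769,125+y/3.0769,.066)[:2]
m=(f(122,369)+f(283,356))/2; print(m,"travel",(m-[.4249,.2496])@ex)
E
```

```text
[0.58515493 0.26029045] travel 0.16061108201064592
```

Handle travel is 160.6 mm, so the drawer is about 6 mm out, which fits a snapped catch. I'll check by touch: the finger should reach s=0.141 freely, where it met 8 N before.

```bash
python3 - <<'E'
from h import *
B=np.array([.425,.2496]);P=lambda s:[*(B+s*ex),.047]
p=B+.08*ex; over(p,Y+np.pi/2,.15); robot.move_straight(P(.08),v=.15); robot.dwell(.2)
f0=observe()["contact_force"]
hit=robot.move_straight(P(.141),v=.05,stop_force=4); s=observe()
print(hit,((s["eef_pos"][:2]-B)@ex).round(4),(s["contact_force"]-f0).round(2))
robot.move_straight(P(.08),v=.12); robot.move_straight([*p,.2],v=.2); over((.36,-.02),Y+np.pi/2,.28); robot.dwell(.3)
b=read_camera("top");cv2.imwrite("pics/top5.png",b)
d=cv2.absdiff(b,cv2.imread("pics/top4.png"))[125:260,160:300].max(2);print("change since last picture",(d>40).sum(),observe()["time"])
a=cv2.imread("pics/top0.png")
for n,(x,y,w,h) in dict(jig=(335,135,55,40),hex=(225,145,65,30),beech=(405,305,65,45)).items(): print(n,(cv2.absdiff(a,b)[y:y+h,x:x+w].max(2)>50).sum())
if not hit: workorder.job_done(); print("handed in")
E
```

```text
False 0.1407 [-0.1   0.46 -1.19]
change since last picture 0 49.8333
jig 0
hex 0
beech 0
the job is handed in; nothing more can be done
handed in
```

The job is done and handed in at about 50 s of the 72 s allowed. I viewed 6 pictures; no verdict is reported, so the results below come from my own checks.

- **Parts:** The bolt is in the left compartment, the pulley in the centre and the bearing in the right. With the drawer still open, both cameras showed all three well inside their compartments, with the bearing and pulley flat. I could not see them again once the drawer was shut.
- **Drawer:** I pushed it on the handle in 1.5 mm steps. The resistance rose to 8.4 N over about 9 mm and then dropped away as the catch pulled in.
- **Catch check:** The handle had travelled 161 mm, so the drawer stands about 6 mm out. A second approach went freely past the point where it had earlier met 8 N, so the drawer did not spring back. I could not read the rubber stop's compression directly.
- **Bystanders:** The drill jig, hex key and beech block showed no change between the first and last pictures.
- **Disagreement:** The gripper read 2 to 5 mm under the true part widths (49 for 52 mm, 48 for 54 mm, 8 for 10 mm). All three grips held, and it made no difference.

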